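# Hardness check of a cutting board

### The arm

A 6-joint arm with a two-finger parallel gripper is mounted at the origin on the work surface. World frame = base frame: x ahead of the robot, y to its left, z up, the work surface at z = 0. Lengths are in m, angles in degrees, forces in N, time in s.
With the tool pointing down it reaches from about 0.3 to 0.75 m from the base axis. Payload 8.5 kg.
Tool frame: the origin (TCP) lies at the very end of the fingers, on their centre line; the grasp point (between the pads) lies 19 mm behind it; z points along the fingers, y is the direction in which the jaws open and shut (so a half turn about z gives the same grasp; the last joint's range is limited). The gripper opens to 85 mm and grips with 20 to 120 N. Pads are 22 mm wide; open, the fingers measure 114 mm over their backs; the gripper's body (76 mm by 85 mm) begins 54 mm behind the grasp point. The pads swing forward as they close: fully open they stand 13 mm farther back than shut.
Start: joints at [50.804, 21.807, 74.336, -0, 83.858, -12.336], TCP at [0.248, 0.491, 0.231] pointing down, gripper open.
Joint ranges: [-178.18, 178.18], [-50.72, 133.34], [12.68, 142.11], [-81.47, 261.47], [9.98, 163.14], [-165.26, 165.26]. Speed limits (degrees/s): [136.94, 136.94, 180, 180, 180, 180].

### API

Orientations are given as a 3x3 rotation matrix whose columns are the frame's x, y, z axes.
In Python, from rig import status, vision, env gives the robot as it stands.
- The arm moves only by the tool send_rows, never from a script. Its argument "targets" is a list of rows, each a list of 7 numbers: the shift along the tool's x, y, z in units of 50 mm (1.0 is 50 mm), then the turn, a rotation vector about the tool's x, y, z in units of 8 degrees (1.0 is 8 degrees), then the finger opening in mm, from 0 to 85.4. A call has 1 to 5 rows; each row is the pose to reach, as a shift and turn from the pose commanded when the call began, along the tool's axes at that moment; what a row does not reach only later rows make up. A row lasts 1/8 s, in which the tool goes at most 62.5 mm and 10.7 degrees, less where a joint would pass 70% of its speed; a pose out of reach is approached as far as the arm can. A call with a gripper value outside its range is refused whole. The fingers move at their own pace and stop on an object; "grip_force" is the grip in N (left out, the last holds). Time passes only in rows, so rows that repeat a pose let the fingers close. It gives the time, the measured TCP pose, the force and the opening at its end, in the units of the state.
- status.observe(): the state, without advancing time (a new reading comes with each control period).
- vision.get_image(name): name is "scene" or "top" or "wrist"; returns (picture, depth): 420x560x3 uint8, red, green, blue; 420x560 float32, m along the optical axis (not along the pixel's ray), 0 where there is no reading.
- vision.camera_model(name): a dict with "camera_matrix" (3x3 intrinsics, pixels), "view" (4x4, takes a point from world to camera coordinates); the wrist camera has in their place "T_tool_cam" (4x4, takes a point from camera to tool coordinates, whose origin is the TCP and whose axes are the flange's). Camera axes: x right, y down, z forward; pixel columns grow to the right and rows downward; lengths in m; the calibration is good to about 2 mm. A picture is of the moment at which its call begins: read the wrist's pose just before it. camera_model takes no time and is no camera call.
- env.close_job(): hands the job in, once; it reports no verdict.
Trained networks look in the newest picture that a camera, given by its name, has taken for a name from the list of things; names that differ only in an ending like _2 or _b are one class to them, and where a whole thing is asked for, a point or a joint stands for the part that bears it (a point fixed in the world has none). Each returns a list of dicts, best first, with "p" (0 to 1); they miss things now and then, are a little off and sometimes report something else, mostly with a low value. They report only what shows in the picture. A call takes as long as a camera call.
- vision.masks_of(camera, label): "pixels" (420x560 bool, what is visible of it) and "extent" ([left, top, right, bottom] in pixels, round what is visible of it).
The state is a dict: "time_s": time; "q": joint angles; "qvel": joint speeds; "joint_efforts": joint torques, N m; "position": TCP position; "tool_rot": TCP orientation; "ft_force": force on the tool from outside, world axes, zero at the start; "wrist_torque": the same for the moment, N m; "grip_width": finger opening in m.
Only numpy, scipy, OpenCV 4.12 (cv2) and the standard library are available. Lean on these libraries where they do the work, as an engineer would, in place of code of your own. Each camera call takes 0.05 s, during which the arm holds its last target.

### The job

Take the hardness tester (the square-handled instrument) out of its holder, point its nose squarely at the middle of the barcode label on the tilted cutting board from about 7 cm away and hold it still there for a second and a half, so that it reads the label. Then set its tip at the centre of the ring marked on the board, the tester square to the board's face, and press gently until the spring plunger is about half in. Finish while still holding it there; leave the board's tilt and everything else as it is.

Things in the scene. Friction and masses are not known exactly. Their poses are not given: they have to be found in the camera images.
- tester: Hardness tester, nose down in a socket; 0.25 kg. Origin: under its round steel flange (40 mm across, 6 thick) that rests on the holder's top. z runs up the handle; x, y square to its flat sides (x within 0.2 rad of the holder's x). Square black handle 28 x 28 mm, z = 5 to 96 mm. Below the flange a steel nose 18 mm across to z = -48, then the spring plunger, 8 mm across, to z = -64 when free.
- tester_tip (a point): The round end of the tester's spring plunger, on the tester's axis (64 mm below the tester's origin when the spring is free; it moves into the nose as it is pressed). Axes parallel to the tester's.
- tester_focus (a point): The focus of the label reader in the tester's nose: a point in the air on the tester's axis, 70 mm straight ahead of the free tip (134 mm below the tester's origin). Axes parallel to the tester's.
- plunger (a joint): How far the tester's spring plunger is pushed in, m: 0 = free, 0.012 = fully in, 0.006 = half in. It takes 1.2 N to start it and 0.4 N more per mm (3.6 N half in, 6 N fully in).
- holder: Fixed grey block, 90 (x) x 200 (y) mm and 85 mm high, with two round sockets 25 mm across and 80 mm deep, at y = -60 and y = +60 mm. Origin: centre of its underside; z up. One socket holds the tester, the other the honing steel; either may be in either.
- hone: Short honing steel with a round, waisted black handle (30 mm across, 85 mm above the holder), standing in the holder's other socket. Not to be used; origin where its handle rests on the holder.
- stand: Fixed steel stand under the cutting board, base plate 220 (x) x 200 (y) mm, 10 mm thick. Origin: centre of its underside; z up. The board's hinge lies 110 mm in front (-x) of the origin, 35 mm up, along y. The board rises from the hinge towards +x, so that its face leans towards the stand's -x side.
- board (a joint): Tilt of the cutting board, rad: 0 = level, growing as its far edge rises. The hinge is clamped stiff (6 N m) and is to be left as it is.
- board_back (a point): Middle of the board's top face at its far (raised) edge. The white cutting board is 260 mm wide (y), 230 mm from the hinge up the slope (x), 16 mm thick. Axes: x up the slope, y along the hinge, z straight out of the face.
- label_mid (a point): Middle of the barcode label, an aluminium plate 40 (x) x 65 (y) mm with black bars, flat on the board's face near its lower edge (40 mm up from the hinge, sideways position varies). Axes as the board's: x up the slope, z straight out of the face.
- ring_mid (a point): Centre of the marked spot: a thin black ring, 30 mm outside and 24 mm inside, drawn flat on the board's face (150 mm up from the hinge, sideways position varies). Axes as the board's: x up the slope, z straight out of the face. The black slot near the board's raised edge is a hand hole, not the spot.
- bowl: Bystander: steel bowl, 100 mm across, 50 high. Origin at its underside.
- spray: Bystander: clear closed bottle, 68 mm across, 190 high. Origin at its underside.
- tub: Bystander: small closed jar, 56 mm across, 55 high. Origin at its underside.
- mallet: Bystander: tenderising mallet lying down, wooden handle, aluminium head, about 250 mm long, 50 high. Origin at its underside.
- carton: Bystander: cardboard carton 100 x 160 x 70 mm. Origin at its underside.
- meat_hook: Bystander: S-shaped steel meat hook lying flat, 170 mm long. Origin at its underside.

How it is judged:
By the outcome, as a careful person would: the job done as asked, in the order asked, and still so for the second after the job is handed in, while the arm keeps its last pose, push and grip.
It also fails if it takes over 54 s, if anything falls off the work surface, if the arm or the gripper's body presses on something with over 40 N, if the wrist force passes 120 N, or if a joint passes its speed limit or range.

## Working session

There is one attempt and no reset: what is moved stays moved. The work goes in short steps, Python scripts to look and compute and a tool call to move; the robot and the scene stay as the last step left them, time stands still between calls to the robot, and variables do not carry over. Pictures are saved under pics/ and viewed, and the job is handed in when it is done.

Besides the shell and the picture viewer there is one more tool, called after ">>>" in YAML: its name, and indented under it one key for each argument. send_rows: Moves the arm, as the interface text tells. Its arguments: {"type":"object","properties":{"targets":{"type":"array","items":{"type":"array","items":{"type":"number"}}},"grip_force":{"type":"number"}},"required":["targets"]}

```bash
ls; mkdir -p pics; python3 - <<'E'
from rig import status, vision, env
import cv2,numpy as np
np.set_printoptions(precision=4,suppress=True)
s=status.observe();print(s)
for n in ["scene","top","wrist"]:
    im,d=vision.get_image(n); cv2.imwrite(f"pics/{n}0.png",im[:,:,::-1]); np.save(f"pics/{n}0.npy",d)
    print(n,vision.camera_model(n))
E
```

```text
pics
{'time_s': 0.0, 'q': array([ 50.8046,  21.841 ,  74.3858,   0.0013,  83.8589, -12.3325]), 'qvel': array([-0.0962, -0.0303,  0.1137,  0.0212, -0.0698, -0.1012]), 'joint_efforts': array([ -0.0013, -44.8473, -23.1278,  -0.0002,   0.0048,  -0.0001]), 'position': array([0.2483, 0.4904, 0.2307]), 'tool_rot': array([[-0.8921,  0.4519, -0.001 ],
       [ 0.4519,  0.8921, -0.0011],
       [ 0.0003, -0.0015, -1.    ]]), 'ft_force': array([ 1.6566, -0.1346, -0.1759]), 'wrist_torque': array([ 0.0014, -0.0183, -0.0006]), 'grip_width': 0.08555902475604259}
scene {'camera_matrix': array([[438.7119,   0.    , 281.7467],
       [  0.    , 438.7119, 207.872 ],
       [  0.    ,   0.    ,   1.    ]]), 'view': array([[ 0.797 ,  0.6039,  0.0093, -0.4456],
       [ 0.5014, -0.6529, -0.5677, -0.2791],
       [-0.3367,  0.4572, -0.8232,  1.4495],
       [ 0.    ,  0.    ,  0.    ,  1.    ]])}
top {'camera_matrix': array([[407.7559,   0.    , 279.8793],
       [  0.    , 407.7559, 216.3272],
       [  0.    ,   0.    ,   1.    ]]), 'view': array([[ 0.0083, -0.9999,  0.0085, -0.0427],
       [-0.9959, -0.0091, -0.0898,  0.5863],
       [ 0.0899, -0.0077, -0.9959,  1.2743],
       [ 0.    ,  0.    ,  0.    ,  1.    ]])}
wrist {'camera_matrix': array([[307.7159,   0.    , 278.6374],
       [  0.    , 307.7159, 208.6575],
       [  0.    ,   0.    ,   1.    ]]), 'T_tool_cam': array([[-0.0002, -0.9461, -0.324 ,  0.0832],
       [ 1.    , -0.0003,  0.0002,  0.0003],
       [-0.0002, -0.324 ,  0.9461, -0.1427],
       [ 0.    ,  0.    ,  0.    ,  1.    ]])}
```

View pics/scene0.png

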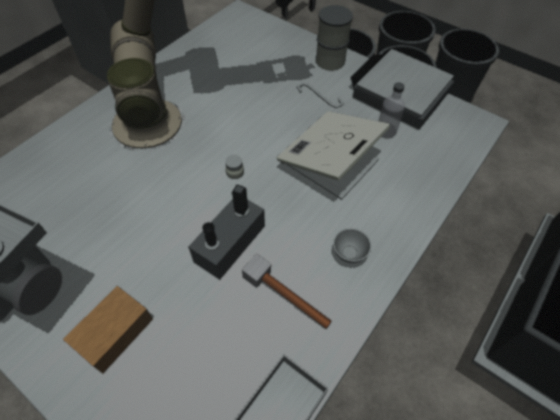

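View pics/top0.png

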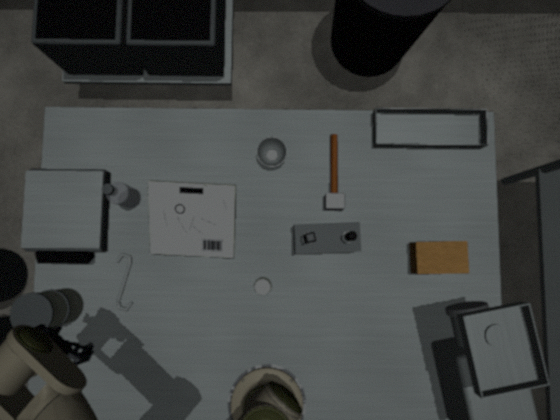

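View pics/wrist0.png

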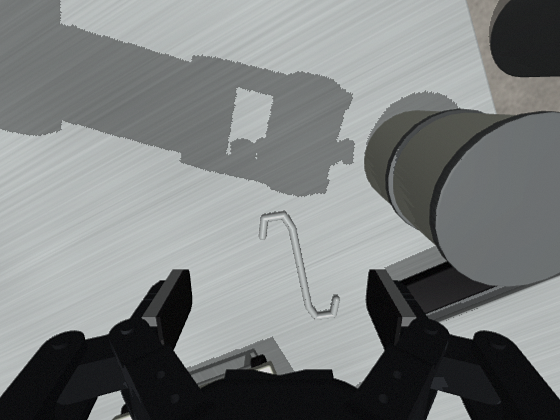

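The scene view shows the tester (square handle) at about (240,200), the hone at (210,235), the label at (300,147) and the ring at (349,135). The top view shows the tester at (309,238), the hone at (349,237), the label at (212,245), the ring at (180,209) and the hand hole at (191,190). Next I'll measure with the masks and depth.

```bash
cat > h.py <<'E'
from rig import status, vision, env
import cv2,numpy as np
np.set_printoptions(precision=4,suppress=True)
def cam(n,s=None):
    m=vision.camera_model(n);K=m["camera_matrix"]
    if n=="wrist":
        T=np.eye(4);T[:3,:3]=s["tool_rot"];T[:3,3]=s["position"]
        return K,T@m["T_tool_cam"]
    return K,np.linalg.inv(m["view"])
def pts(K,T,d,mask):
    v,u=np.nonzero(mask&(d>0));z=d[v,u]
    P=np.c_[(u-K[0,2])/K[0,0]*z,(v-K[1,2])/K[1,1]*z,z]
    return P@T[:3,:3].T+T[:3,3]
def snap(n,tag):
    s=status.observe();im,d=vision.get_image(n);cv2.imwrite(f"pics/{n}{tag}.png",im[:,:,::-1]);np.save(f"pics/{n}{tag}.npy",d)
    return s,im,d
def plane(P,it=5):
    k=np.ones(len(P),bool)
    for _ in range(it):
        c=P[k].mean(0);n=np.linalg.svd(P[k]-c,full_matrices=False)[2][2];n*=np.sign(n[2])
        r=(P-c)@n;k=abs(r)<max(.0015,2*np.median(abs(r)))
    return c,n,np.std(r[k]),k
def ray(K,T,u,v,c,n):
    r=T[:3,:3]@np.array([(u-K[0,2])/K[0,0],(v-K[1,2])/K[1,1],1.]);o=T[:3,3]
    return o+r*((c-o)@n)/(r@n)
E
python3 - <<'E'
from h import *
out={}
for n in ["top","scene"]:
    s,im,d=snap(n,"1");K,T=cam(n)
    for l in ["tester","hone","holder","board","label_mid","ring_mid","stand","spray","tub"]:
        r=vision.masks_of(n,l)
        for q in r[:2]:
            P=pts(K,T,d,q["pixels"])
            print(n,l,round(q["p"],2),q["extent"],q["pixels"].sum(),np.median(P,0),P[:,2].max(),P.min(0),P.max(0)) if len(P) else print(n,l,q["p"],q["extent"],"nodepth")
        if r: out[n+l]=r[0]["pixels"]
np.savez("pics/m1.npz",**out)
E
```

```text
top tester 0.75 [257.0, 136.0, 286.4, 166.7] 728 [ 0.8006 -0.0068  0.0217] 0.05512411128923711 [ 0.7448 -0.0553 -0.0015] [0.8413 0.0407 0.0551]
top tester 0.66 [300.5, 234.2, 314.7, 244.9] 146 [ 0.5132 -0.1172  0.179 ] 0.1876615719479897 [ 0.4978 -0.1357  0.0874] [ 0.534  -0.1014  0.1877]
top hone 0.59 [344.0, 227.9, 357.3, 241.5] 159 [ 0.5198 -0.2349  0.1602] 0.17428974044526435 [ 0.5048 -0.2539  0.0828] [ 0.5413 -0.2227  0.1743]
top holder 0.98 [291.5, 225.2, 359.1, 255.4] 1734 [ 0.5165 -0.1808  0.0851] 0.17935419021558596 [ 0.4705 -0.3026 -0.0051] [ 0.572  -0.0783  0.1794]
top board 0.63 [147.6, 179.8, 235.6, 260.0] 6369 [0.5725 0.2315 0.0912] 0.13337570910536978 [ 0.4526  0.0993 -0.0055] [0.7059 0.4    0.1334]
top label_mid 0.71 [203.8, 240.3, 222.5, 255.7] 240 [0.4928 0.1729 0.0648] 0.07711946518219581 [0.4745 0.142  0.0536] [0.5111 0.2049 0.0771]
top stand 0.73 [146.5, 179.9, 233.6, 258.0] 6308 [0.5723 0.2312 0.0915] 0.13337570910536978 [ 0.453   0.0991 -0.0049] [0.6943 0.3981 0.1334]
top spray 0.91 [103.2, 184.6, 142.1, 206.5] 734 [0.6384 0.4341 0.1234] 0.19568634902658544 [ 0
[... 925 characters left out ...]
id 0.47 [291.1, 139.4, 311.0, 156.2] 170 [0.4919 0.1747 0.0665] 0.0758978086039852 [0.4714 0.1394 0.0564] [0.5108 0.209  0.0759]
scene stand 0.58 [279.8, 110.7, 386.5, 198.4] 5530 [0.5985 0.2086 0.0855] 0.13391972139874642 [ 0.4252  0.0978 -0.0037] [0.6863 0.4717 0.1339]
scene spray 0.76 [378.1, 81.8, 404.8, 137.2] 893 [0.6536 0.4325 0.1159] 0.19612023626608677 [ 0.5821  0.3509 -0.0012] [0.6816 0.5607 0.1961]
scene spray 0.66 [232.1, 185.7, 252.7, 217.2] 473 [ 0.5214 -0.1279  0.1425] 0.18770598941140992 [ 0.3968 -0.1397 -0.002 ] [ 0.5347 -0.0066  0.1877]
scene tub 0.63 [225.8, 154.2, 244.8, 178.7] 396 [0.3739 0.0093 0.0473] 0.06261005190137425 [ 0.3199 -0.012  -0.0043] [0.3945 0.0784 0.0626]
```

```bash
cat >> h.py <<'E'
from scipy.spatial.transform import Rotation as Rn
def rowto(p,R,s=None):
    s=s or status.observe();Rc=s["tool_rot"]
    t=Rc.T@(np.array(p)-s["position"])/.05;w=Rn.from_matrix(Rc.T@R).as_rotvec(degrees=True)/8
    print("row",np.round(t,3),np.round(w,3));return t,w
def down(yaw):
    a=np.radians(yaw);x=np.array([np.cos(a),np.sin(a),0]);z=np.array([0,0,-1.]);return np.c_[x,np.cross(z,x),z]
E
python3 - <<'E'
from h import *
m=np.load("pics/m1.npz")
for n in ["top","scene"]:
    K,T=cam(n);d=np.load(f"pics/{n}1.npy")
    mk=cv2.erode((m[n+"board"]).astype(np.uint8),np.ones((7,7)))>0
    P=pts(K,T,d,mk);c,nn,sd,k=plane(P);print(n,c,nn,sd,k.mean(),np.degrees(np.arccos(nn[2])))
    mk=cv2.erode((m[n+"holder"]).astype(np.uint8),np.ones((5,5)))>0
    P=pts(K,T,d,mk);P=P[abs(P[:,2]-.085)<.006];r=cv2.minAreaRect((P[:,:2]*1000).astype(np.float32));print(r,np.median(P[:,2]))
rowto([.53,.2,.30],down(180))
E
```

```text
top [0.5707 0.2315 0.0916] [-0.3473  0.0163  0.9376] 0.0016400289885463134 0.8252663053634834 20.345474064992914
((517.9515380859375, -178.84280395507812), (77.43370056152344, 191.130859375), 2.8238840103149414) 0.08507723229877162
scene [0.5781 0.2198 0.097 ] [-0.3469  0.0153  0.9378] 0.0010610631936537871 0.833941605839416 20.319306343863367
((521.5946655273438, -182.55711364746094), (85.2375717163086, 195.6403045654297), 2.356504440307617) 0.08643401472739554
row [-7.65  -2.642 -1.373] [-0.    -0.    -3.357]
```

>>> send_rows:
  targets:
    - [-7.65,-2.64,-1.37,0,0,-3.357,85]
    - [-7.65,-2.64,-1.37,0,0,-3.357,85]
    - [-7.65,-2.64,-1.37,0,0,-3.357,85]
    - [-7.65,-2.64,-1.37,0,0,-3.357,85]
    - [-7.65,-2.64,-1.37,0,0,-3.357,85]

```text
time_s: 1.78
position: [0.4558, 0.2766, 0.282]
tool_rot: [[-1.0, 0.0, 0.0], [0.0, 1.0, 0.0], [-0.0, 0.0, -1.0]]
ft_force: [0.8, 1.4, 0.5]
grip_width: 0.0849
```

>>> send_rows:
  targets:
    - [0,0,0,0,0,0,85]
    - [0,0,0,0,0,0,85]
    - [0,0,0,0,0,0,85]

```text
time_s: 2.15
position: [0.4537, 0.2792, 0.2813]
tool_rot: [[-1.0, -0.002, -0.0], [-0.002, 1.0, 0.0], [0.0, 0.0, -1.0]]
ft_force: [0.1, -0.9, -0.3]
grip_width: 0.0848
```

```bash
python3 - <<'E'
from h import *
s,im,d=snap("wrist","2");K,T=cam("wrist",s);print(s["time_s"],s["position"],s["tool_rot"],s["q"],s["qvel"])
out={}
for l in ["board","label_mid","ring_mid"]:
    for q in vision.masks_of("wrist",l)[:3]:
        P=pts(K,T,d,q["pixels"]);print(l,q["p"],q["extent"],q["pixels"].sum(),np.median(P,0) if len(P) else 0)
        out.setdefault(l,q["pixels"])
np.savez("pics/m2.npz",R=s["tool_rot"],p=s["position"],**out)
E
```

```text
2.15 [0.4537 0.2792 0.2813] [[-1.     -0.0017 -0.0004]
 [-0.0017  1.      0.    ]
 [ 0.0004  0.     -1.    ]] [ 18.8627  18.272   71.4494   0.0093  90.3021 -71.2373] [ 0.135   0.0138 -0.1477 -0.0148 -0.0587 -0.1261]
board 0.76 [136.0, 168.4, 350.4, 368.9] 34977 [0.5555 0.2453 0.0859]
label_mid 0.73 [166.7, 191.1, 222.2, 222.8] 1766 [0.4931 0.1733 0.0648]
ring_mid 0.73 [257.1, 287.4, 280.8, 317.9] 172 [0.6001 0.2677 0.1026]
```

View pics/wrist2.png

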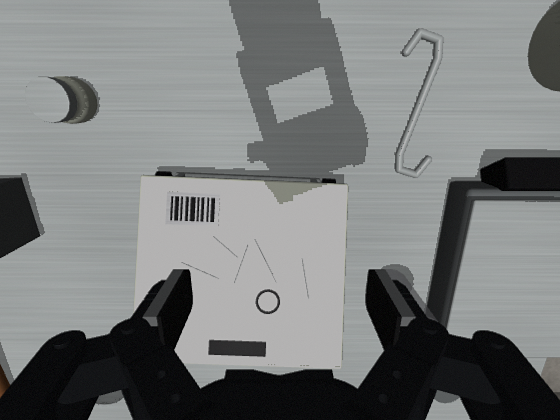

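The wrist view shows the label at about (193,208), the ring at (268,301) and the hand hole at (237,348). Everything I need is visible. Now I'll compute these precisely and plan the tester view.

```bash
python3 - <<'E'
from h import *
m=np.load("pics/m2.npz");K,T=cam("wrist",dict(tool_rot=m["R"],position=m["p"]));d=np.load("pics/wrist2.npy")
mk=cv2.erode(m["board"].astype(np.uint8),np.ones((7,7)))>0
c,n,sd,k=plane(pts(K,T,d,mk));print(c,n,sd,k.mean(),np.degrees(np.arccos(n[2])))
g=cv2.cvtColor(cv2.imread("pics/wrist2.png"),cv2.COLOR_BGR2GRAY)
# ring
r=g[284:320,250:288]<90
num,lab,st,ce=cv2.connectedComponentsWithStats(r.astype(np.uint8));i=1+np.argmax(st[1:,4])
v,u=np.nonzero(lab==i);e=cv2.fitEllipse(np.c_[u+250,v+284].astype(np.float32));print(st[i],e)
cs,_=cv2.findContours((lab==i).astype(np.uint8),cv2.RETR_EXTERNAL,cv2.CHAIN_APPROX_NONE)
e=cv2.fitEllipse(cs[0]);u0,v0=e[0][0]+250,e[0][1]+284;print(u0,v0,e)
ring=ray(K,T,u0,v0,c,n)
b=m["label_mid"];v,u=np.nonzero(b);rect=cv2.minAreaRect(np.c_[u,v].astype(np.float32));print(rect)
lab_=ray(K,T,*rect[0],c,n)
r=g[188:228,160:228]<110
v,u=np.nonzero(r);print("bars",u.min()+160,u.max()+160,v.min()+188,v.max()+188)
barc=ray(K,T,(u.min()+u.max())/2+160,(v.min()+v.max())/2+188,c,n)
print("ring",ring,"label",lab_,barc,"diff",ring-lab_)
y=np.array([0,1,0.]);x=np.cross(y,n);x/=np.linalg.norm(x)
np.savez("geo.npz",c=c,n=n,ring=ring,label=lab_)
# edges of board mask
mm=(m["board"]).astype(np.uint8)
# board top left and right edges
big=cv2.resize(cv2.imread("pics/wrist2.png")[170:330,130:360],None,fx=3.4,fy=3.4,interpolation=cv2.INTER_CUBIC);cv2.imwrite("pics/crop2.png",big)
K1,T1=cam("top")
for nm in ["top","scene"]:
    K1,T1=cam(nm);mm=np.load("pics/m1.npz")[nm+"label_mid"];v,u=np.nonzero(mm);print(nm,ray(K1,T1,u.mean(),v.mean(),c,n))
rowto([.47,-.12,.33],down(180))
E
```

```text
[0.5607 0.2453 0.0877] [-0.3478  0.0155  0.9374] 0.0006784190375114146 0.9355453494548067 20.376234166738598
[  6   6  24  24 146] ((267.38311767578125, 301.2561950683594), (22.201866149902344, 22.400379180908203), 24.760025024414062)
267.3833808898926 301.2562713623047 ((17.383380889892578, 17.256271362304688), (23.1596622467041, 23.452131271362305), 29.294130325317383)
((193.0448760986328, 208.06390380859375), (55.379215240478516, 33.4836540222168), 1.7899105548858643)
bars 170 214 196 221
ring [0.6013 0.2657 0.1024] label [0.4933 0.1736 0.0639] [0.4938 0.1723 0.0641] diff [0.108  0.0921 0.0385]
top [0.493  0.1732 0.0638]
scene [0.4894 0.1769 0.0624]
row [-0.308 -7.979 -0.972] [ 0.    -0.001  0.01 ]
```

View pics/crop2.png

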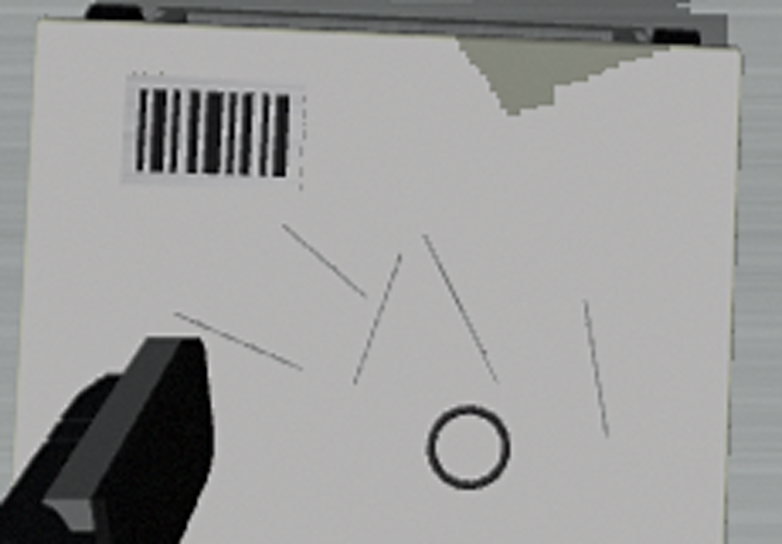

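The enlarged crop confirms the label plate centre and the ring fit. The label-to-ring slope distance comes out near 110 mm, as given. Next I'll move above the tester.

>>> send_rows:
  targets:
    - [-0.3,-8.0,-0.97,0,0,0,85]
    - [-0.3,-8.0,-0.97,0,0,0,85]
    - [-0.3,-8.0,-0.97,0,0,0,85]
    - [-0.3,-8.0,-0.97,0,0,0,85]
    - [-0.3,-8.0,-0.97,0,0,0,85]

```text
time_s: 2.98
position: [0.4659, -0.0333, 0.3194]
tool_rot: [[-1.0, -0.001, 0.001], [-0.001, 1.0, -0.0], [-0.001, -0.0, -1.0]]
ft_force: [0.8, -0.3, 0.1]
grip_width: 0.0852
```

```bash
python3 - <<'E'
from h import *
rowto([.47,-.12,.33],down(180))
E
```

```text
row [-0.081 -1.734 -0.211] [-0.001  0.004  0.005]
```

>>> send_rows:
  targets:
    - [-0.08,-1.73,-0.21,0,0,0,85]
    - [-0.08,-1.73,-0.21,0,0,0,85]
    - [-0.08,-1.73,-0.21,0,0,0,85]
    - [-0.08,-1.73,-0.21,0,0,0,85]

```text
time_s: 3.48
position: [0.4701, -0.1172, 0.3295]
tool_rot: [[-1.0, -0.001, -0.0], [-0.001, 1.0, 0.0], [0.0, 0.0, -1.0]]
ft_force: [-0.4, 1.3, 0.3]
grip_width: 0.085
```

```bash
python3 - <<'E'
from h import *
s,im,d=snap("wrist","3");K,T=cam("wrist",s);print(s["time_s"],s["position"],s["qvel"])
out={}
for l in ["tester","hone"]:
    for q in vision.masks_of("wrist",l)[:3]:
        P=pts(K,T,d,q["pixels"]);print(l,q["p"],q["extent"],q["pixels"].sum(),np.median(P,0) if len(P) else 0)
        out.setdefault(l,q["pixels"])
np.savez("pics/m3.npz",R=s["tool_rot"],p=s["position"],**out)
if "tester" in out:
    P=pts(K,T,d,out["tester"]);t=P[P[:,2]>.176];t=t[t[:,2]<.19];print(len(t),np.median(t[:,2]),cv2.minAreaRect((t[:,:2]*1000).astype(np.float32)))
    f=P[(P[:,2]>.087)&(P[:,2]<.095)];print(len(f),f.min(0),f.max(0))
E
```

```text
3.475 [ 0.4701 -0.1172  0.3295] [ 0.6494 -0.159   0.1404 -0.0423  0.1386 -0.1297]
tester 0.57 [313.6, 320.6, 371.7, 375.3] 2285 [ 0.8111 -0.0034  0.0304]
tester 0.55 [258.8, 190.8, 290.5, 251.0] 1451 [ 0.5048 -0.1207  0.1695]
hone 0.88 [152.6, 198.4, 199.3, 246.3] 1261 [ 0.5153 -0.235   0.1459]
hone 0.22 [260.7, 193.1, 288.7, 251.2] 1442 [ 0.5048 -0.1207  0.1702]
0 nan ((0.0, 0.0), (0.0, 0.0), 0.0)
  return _methods._mean(a, axis=axis, dtype=dtype,
  ret = ret.dtype.type(ret / rcount)
Traceback (most recent call last):
ValueError: zero-size array to reduction operation minimum which has no identity
```

View pics/wrist3.png

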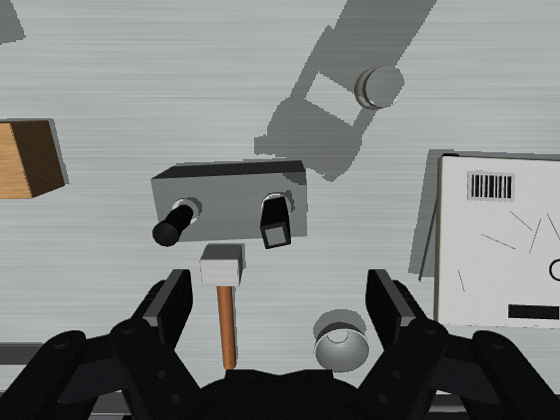

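The tester's square top is at about (277,234), its flange at (274,203), and the hone's top at (166,232). I'll fit the top square and the flange.

```bash
python3 - <<'E'
from h import *
m=np.load("pics/m3.npz");K,T=cam("wrist",dict(tool_rot=m["R"],position=m["p"]));d=np.load("pics/wrist3.npy")
mk=np.zeros(d.shape,bool);mk[180:260,245:305]=1
v,u=np.nonzero(mk);P=pts(K,T,d,mk)
k=P[:,2]>.17;t=P[k];print(k.sum(),np.median(t[:,2]),t[:,2].max())
t=t[abs(t[:,2]-np.median(t[:,2]))<.003];r=cv2.minAreaRect((t[:,:2]*1000).astype(np.float32));print("top",r,t[:,:2].mean(0))
# side face points
sd=P[(P[:,2]>.1)&(P[:,2]<.17)];print(len(sd));
for lo in (.1,.12,.14,.16): q=sd[(sd[:,2]>lo)&(sd[:,2]<lo+.02)];print(lo,len(q),np.median(q,0),q.min(0),q.max(0))
f=sd
c,n,e,kk=plane(np.c_[sd[:,1],sd[:,2],sd[:,0]]);print("front plane n(y,z,x)",n,e,kk.mean())
f=P[(P[:,2]>.088)&(P[:,2]<.094)];print("flange",len(f),f.min(0),f.max(0))
h=P[abs(P[:,2]-.085)<.002];print("holder z",np.median(h[:,2]))
mk=np.zeros(d.shape,bool);mk[160:245,150:310]=1;H=pts(K,T,d,mk);H=H[abs(H[:,2]-.085)<.003];print("holder",cv2.minAreaRect((H[:,:2]*1000).astype(np.float32)))
im=cv2.imread("pics/wrist3.png")[180:260,240:310];cv2.imwrite("pics/crop3.png",cv2.resize(im,None,fx=7,fy=7,interpolation=cv2.INTER_CUBIC))
E
```

```text
744 0.18031585500766237 0.18320535760581663
top ((515.5028686523438, -120.72269439697266), (28.033702850341797, 27.84016227722168), 12.719660758972168) [ 0.5145 -0.1207]
513
0.1 119 [ 0.5024 -0.1214  0.1106] [ 0.4993 -0.1366  0.1003] [ 0.5231 -0.1049  0.1199]
0.12 142 [ 0.5026 -0.1218  0.1305] [ 0.4995 -0.1366  0.1201] [ 0.5238 -0.1046  0.1398]
0.14 161 [ 0.5024 -0.1211  0.1507] [ 0.4995 -0.1368  0.1402] [ 0.5217 -0.105   0.1597]
0.16 91 [ 0.5024 -0.1219  0.1654] [ 0.4989 -0.1367  0.1602] [ 0.5233 -0.1047  0.1697]
front plane n(y,z,x) [ 0.2125 -0.0007  0.9772] 0.0002970871756694919 0.8771929824561403
flange 168 [ 0.4962 -0.1401  0.0883] [ 0.5237 -0.102   0.0938]
holder z 0.08506690495066638
holder ((518.839599609375, -180.82693481445312), (91.03643798828125, 200.21946716308594), 2.7207767963409424)
```

View pics/crop3.png

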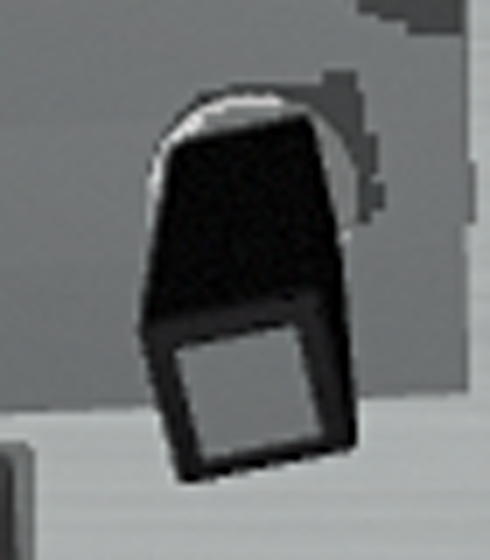

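Tester: axis at (0.5155, -0.1208), yaw about 12.5°, top at z 0.180. The nominal socket position from the holder's pose agrees within 1 mm.

```bash
python3 - <<'E'
from h import *
rowto([.5155,-.1208,.24],down(192.5))
E
```

```text
row [-0.905 -0.076  1.792] [ 0.     0.001 -1.55 ]
```

>>> send_rows:
  targets:
    - [-0.905,-0.076,1.8,0,0,-1.55,85]
    - [-0.905,-0.076,1.8,0,0,-1.55,85]
    - [-0.905,-0.076,1.8,0,0,-1.55,85]
    - [-0.905,-0.076,1.8,0,0,-1.55,85]

```text
time_s: 4.12
position: [0.5156, -0.1218, 0.2412]
tool_rot: [[-0.977, -0.215, 0.002], [-0.215, 0.977, -0.001], [-0.002, -0.001, -1.0]]
ft_force: [0.3, 0.8, -0.3]
grip_width: 0.0851
```

```bash
python3 - <<'E'
from h import *
rowto([.5155,-.1208,.123],down(192.5))
E
```

```text
row [0.001 0.023 2.364] [-0.011  0.012 -0.013]
```

>>> send_rows:
  targets:
    - [0,0.02,1.0,0,0,0,85]
    - [0,0.02,1.7,0,0,0,85]
    - [0,0.02,2.36,0,0,0,85]
    - [0,0.02,2.36,0,0,0,85]
    - [0,0.02,2.36,0,0,0,85]

```text
time_s: 4.75
position: [0.5161, -0.1215, 0.1238]
tool_rot: [[-0.977, -0.215, 0.003], [-0.215, 0.977, -0.002], [-0.003, -0.002, -1.0]]
ft_force: [0.5, 0.0, -0.2]
grip_width: 0.085
```

>>> send_rows:
  grip_force: 60
  targets:
    - [0,0,0,0,0,0,20]
    - [0,0,0,0,0,0,20]
    - [0,0,0,0,0,0,20]
    - [0,0,0,0,0,0,20]
    - [0,0,0,0,0,0,20]

```text
time_s: 5.38
position: [0.5154, -0.1211, 0.1219]
tool_rot: [[-0.977, -0.215, 0.0], [-0.215, 0.977, -0.0], [-0.0, -0.0, -1.0]]
ft_force: [-1.3, 0.9, 5.4]
grip_width: 0.0271
```

```bash
python3 - <<'E'
from h import *
s,im,d=snap("wrist","4");print(s["time_s"],s["position"],s["tool_rot"],s["grip_width"],s["ft_force"],s["wrist_torque"])
E
```

```text
5.375 [ 0.5154 -0.1211  0.1219] [[-0.9767 -0.2147  0.0005]
 [-0.2147  0.9767 -0.0002]
 [-0.0004 -0.0003 -1.    ]] 0.027073435859854014 [-1.3048  0.9487  5.3781] [0.1579 0.2414 0.0637]
```

View pics/wrist4.png

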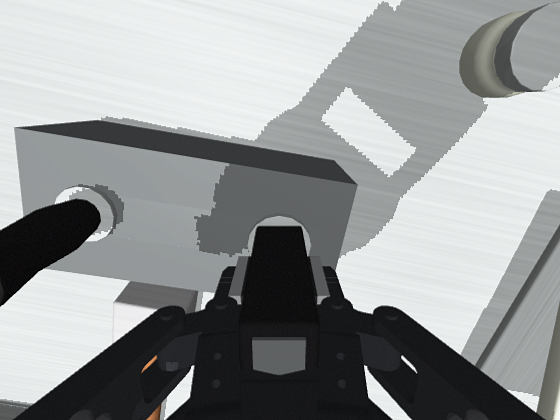

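The grip holds: the opening is 27 mm on the 28 mm handle, and the handle is centred between the pads. Now lift straight up.

>>> send_rows:
  targets:
    - [0,0,-0.5,0,0,0,20]
    - [0,0,-1.1,0,0,0,20]
    - [0,0,-1.8,0,0,0,20]
    - [0,0,-2.5,0,0,0,20]
    - [0,0,-2.5,0,0,0,20]

```text
time_s: 6.05
position: [0.5159, -0.1214, 0.2482]
tool_rot: [[-0.977, -0.215, 0.004], [-0.215, 0.977, -0.002], [-0.003, -0.003, -1.0]]
ft_force: [0.1, 0.5, -2.4]
grip_width: 0.0275
```

>>> send_rows:
  targets:
    - [0,0,0,0,0,0,20]
    - [0,0,0,0,0,0,20]
    - [0,0,0,0,0,0,20]

```text
time_s: 6.42
position: [0.515, -0.121, 0.2456]
tool_rot: [[-0.977, -0.215, -0.002], [-0.215, 0.977, 0.001], [0.001, 0.001, -1.0]]
ft_force: [0.2, 0.3, -2.8]
grip_width: 0.0274
```

```bash
python3 - <<'E'
from h import *
s,im,d=snap("wrist","5");print(s["time_s"],s["position"],s["tool_rot"],s["grip_width"],s["ft_force"],s["wrist_torque"])
snap("scene","5");snap("top","5")
for n in("scene","top","wrist"):
    q=vision.masks_of(n,"tester")[:2]
    print(n,[(round(a["p"],2),a["extent"]) for a in q])
im=cv2.imread("pics/scene5.png")[110:270,180:320];cv2.imwrite("pics/crop5.png",cv2.resize(im,None,fx=3.7,fy=3.7,interpolation=cv2.INTER_CUBIC))
E
```

```text
6.425 [ 0.515  -0.121   0.2456] [[-0.9767 -0.2146 -0.0017]
 [-0.2147  0.9767  0.0008]
 [ 0.0015  0.0011 -1.    ]] 0.02737646418634018 [ 0.1699  0.3178 -2.7997] [0.0096 0.0621 0.0514]
scene [(0.55, [230.1, 150.0, 246.2, 198.0])]
top []
wrist [(0.63, [415.2, 174.1, 556.6, 398.4]), (0.61, [236.9, 203.3, 321.4, 378.4])]
```

View pics/wrist5.png

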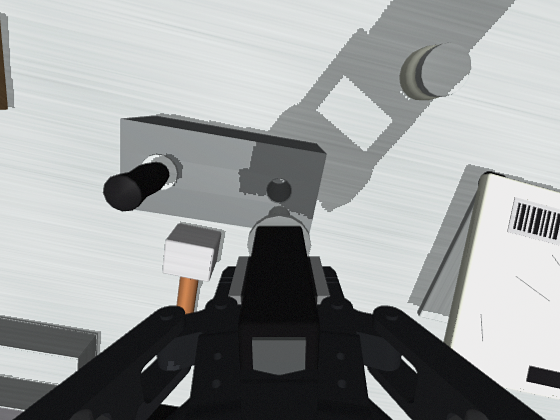

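View pics/crop5.png

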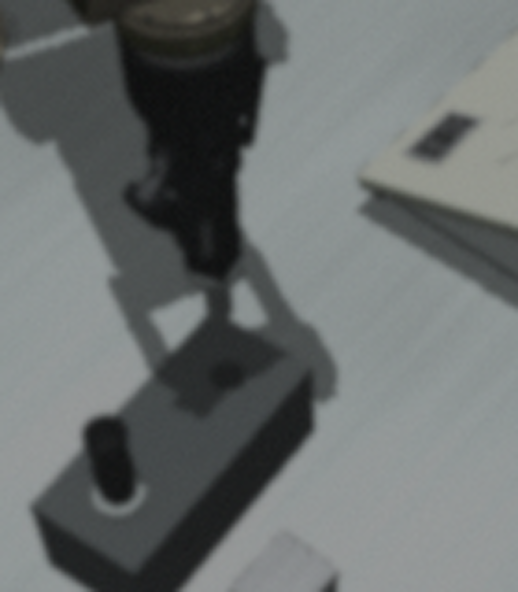

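The tester is out: the socket is empty at (279,190), the flange shows at (279,228), and the mallet and the rest are undisturbed. I'll measure its pose in the hand from the handle's front face, the flange and the nose.

```bash
python3 - <<'E'
from h import *
m=vision.camera_model("wrist");K=m["camera_matrix"];T=m["T_tool_cam"]
for tag in("4","5"):
    d=np.load(f"pics/wrist{tag}.npy")
    mk=np.zeros(d.shape,bool);mk[232:318,256:304]=1
    P=pts(K,T,d,mk);P=P[(abs(P[:,0]-.014)<.005)]
    Q=np.c_[P[:,1],P[:,2],P[:,0]];c,n,e,k=plane(Q);print(tag,"front face: normal (y,z,x)",n,"c",c,e,k.sum(), "x at TCPz", c)
    mk=np.zeros(d.shape,bool);mk[315:400,230:330]=1
    P=pts(K,T,d,mk);t=P[abs(P[:,2]+.0585)<.005];print("top",len(t),np.median(t,0),t.min(0),t.max(0))
    # flange: near tool z ~ .031..0.037
    mk=np.zeros(d.shape,bool);mk[200:260,235:325]=1
    P=pts(K,T,d,mk);f=P[(P[:,2]>.025)&(P[:,2]<.045)];print("flange",len(f),f.min(0),f.max(0));
    ft=f[f[:,2]<.0345];print("  top face",len(ft),np.median(ft[:,2]));
    z=np.median(ft[:,2])if len(ft) else .031
    o=P[(P[:,2]>.045)&(P[:,2]<.11)];print("nose",len(o),o.min(0) if len(o) else 0,o.max(0) if len(o) else 0, np.median(o,0) if len(o) else 0)
E
python3 - <<'E'
import cv2
im=cv2.imread("pics/wrist5.png")[165:345,220:340];cv2.imwrite("pics/crop5b.png",cv2.resize(im,None,fx=3.3,fy=3.3,interpolation=cv2.INTER_CUBIC))
E
```

```text
4 front face: normal (y,z,x) [-0.0027 -0.0006  1.    ] c [ 0.0004 -0.0236  0.0133] 0.0003357411939608104 4106 x at TCPz [ 0.0004 -0.0236  0.0133]
top 4582 [ 0.0071  0.0001 -0.0584] [-0.0075 -0.0169 -0.0633] [ 0.0146  0.0176 -0.0535]
flange 3668 [-0.0136 -0.0286  0.025 ] [0.0274 0.0297 0.0389]
  top face 839 0.030936122355073148
nose 0 0 0 0
5 front face: normal (y,z,x) [-0.0024  0.0004  1.    ] c [ 0.0004 -0.0236  0.0133] 0.0003324818482919832 4100 x at TCPz [ 0.0004 -0.0236  0.0133]
top 4596 [ 0.0071  0.0001 -0.0583] [-0.0079 -0.0169 -0.0635] [ 0.0151  0.0176 -0.0535]
flange 876 [-0.0078 -0.0197  0.025 ] [0.0197 0.0195 0.0369]
  top face 832 0.0308891701594093
nose 133 [ 0.0023 -0.0082  0.0671] [0.0086 0.0081 0.0844] [0.0074 0.0003 0.0759]
```

View pics/crop5b.png

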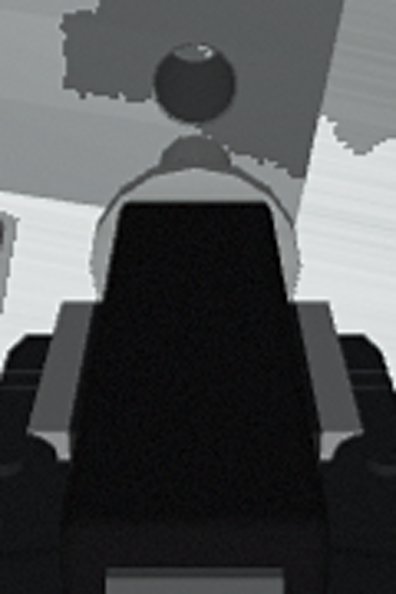

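```bash
cat >> h.py <<'E'
g=np.load("geo.npz")
bn=g["n"]/np.linalg.norm(g["n"])
_yaw=np.array([bn[2],0,0]);bh=-np.array([bn[0],bn[1],0]);bh/=np.linalg.norm(bh)
bx=bh-bn*(bh@bn);bx/=np.linalg.norm(bx)
RB=np.c_[-bx,np.cross(-bn,-bx),-bn]
E
python3 - <<'E'
from h import *
print(RB,np.linalg.det(RB))
p=g["label"]-RB@np.array([-.0005,0,.1709]);print(p)
rowto(p,RB)
E
```

```text
[[-0.9365  0.0446  0.3478]
 [ 0.0418  0.999  -0.0155]
 [-0.3482  0.     -0.9374]] 1.0
[0.4334 0.1763 0.2239]
row [0.323 6.16  0.452] [ 0.333 -2.533  1.849]
```

>>> send_rows:
  targets:
    - [0.07,1.0,0.0,0.04,-0.3,0.22,20]
    - [0.15,2.1,0.05,0.1,-0.8,0.6,20]
    - [0.2,3.2,0.15,0.18,-1.4,1.0,20]
    - [0.26,4.3,0.25,0.25,-2.0,1.4,20]
    - [0.3,5.2,0.35,0.33,-2.53,1.85,20]

```text
time_s: 7.35
position: [0.4438, 0.1312, 0.2292]
tool_rot: [[-0.935, 0.046, 0.35], [0.044, 0.999, -0.015], [-0.351, 0.002, -0.936]]
ft_force: [1.4, 0.8, -2.8]
grip_width: 0.0274
```

```bash
python3 - <<'E'
from h import *
p=g["label"]-RB@np.array([-.0005,0,.1709])
rowto(p,RB)
E
```

```text
row [0.272 0.892 0.014] [ 0.006  0.02  -0.016]
```

>>> send_rows:
  targets:
    - [0.14,0.45,0.01,0,0,0,20]
    - [0.25,0.8,0.014,0,0,0,20]
    - [0.27,0.89,0.014,0,0,0,20]
    - [0.27,0.89,0.014,0,0,0,20]
    - [0.27,0.89,0.014,0,0,0,20]

```text
time_s: 7.98
position: [0.4346, 0.1741, 0.2237]
tool_rot: [[-0.937, 0.046, 0.347], [0.043, 0.999, -0.016], [-0.348, 0.0, -0.938]]
ft_force: [0.1, 0.2, -1.9]
grip_width: 0.0275
```

```bash
python3 - <<'E'
from h import *
s,im,d=snap("wrist","6");K,T=cam("wrist",s);print(s["time_s"],s["position"],s["grip_width"],s["qvel"])
p=g["label"]-RB@np.array([-.0005,0,.1709]);rowto(p,RB,s)
out={}
for l in ["label_mid","ring_mid","board"]:
    for q in vision.masks_of("wrist",l)[:2]: print(l,q["p"],q["extent"]);out.setdefault(l,q["pixels"])
np.savez("pics/m6.npz",R=s["tool_rot"],p=s["position"],**out)
E
```

```text
7.975 [0.4346 0.1741 0.2237] 0.027460610981192523 [-0.1345  0.0034  0.1019  0.0357 -0.152   0.2009]
row [ 0.024  0.044 -0.012] [-0.001 -0.003 -0.007]
label_mid 0.69 [250.1, 166.2, 310.5, 204.7]
ring_mid 0.57 [351.1, 266.7, 381.9, 290.2]
board 0.76 [217.8, 136.7, 470.9, 332.2]
```

View pics/wrist6.png

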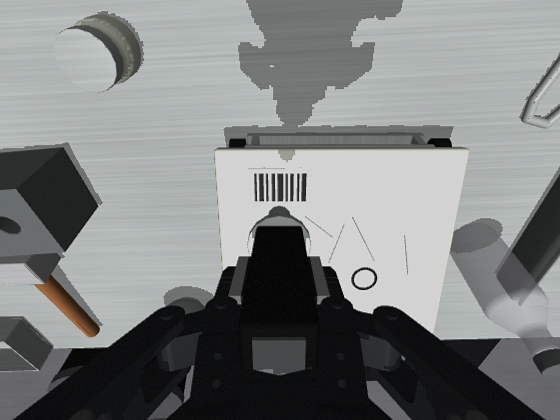

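The tester is above the board, with the label at about (280,187) and the ring at (364,278). I'll re-measure both in the tool frame from here.

```bash
cat > meas.py <<'E'
from h import *
def meas(tag,box,ringbox=None):
    m=np.load(f"pics/m{tag}.npz");cm=vision.camera_model("wrist");K=cm["camera_matrix"];T=cm["T_tool_cam"];d=np.load(f"pics/wrist{tag}.npy")
    mk=cv2.erode(m["board"].astype(np.uint8),np.ones((9,9)))>0
    P=pts(K,T,d,mk)
    P=P[(P[:,2]>.09)]
    c,n,e,k=plane(P);
    if n[2]>0:n=-n
    print("board normal in tool",n,"deg off",np.degrees(np.arccos(-n[2])),e,k.mean(),"z on axis",(c@n)/n[2])
    im=cv2.imread(f"pics/wrist{tag}.png");G=cv2.cvtColor(im,cv2.COLOR_BGR2GRAY)
    if ringbox:
        x0,y0,x1,y1=ringbox;r=(G[y0:y1,x0:x1]<120).astype(np.uint8)
        nn,lab,st,ce=cv2.connectedComponentsWithStats(r);i=1+np.argmax(st[1:,4])
        cs,_=cv2.findContours((lab==i).astype(np.uint8),cv2.RETR_EXTERNAL,cv2.CHAIN_APPROX_NONE)
        e=cv2.fitEllipse(cs[0]);print("ell",e);rg=ray(K,T,e[0][0]+x0,e[0][1]+y0,c,n);print("ring tool",rg,"world",m["R"]@rg+m["p"])
    if "label_mid" in m:
        v,u=np.nonzero(m["label_mid"]);r=cv2.minAreaRect(np.c_[u,v].astype(np.float32));print(r);l=ray(K,T,*r[0],c,n);print("label tool",l,"world",m["R"]@l+m["p"])
    if box:
        x0,y0,x1,y1=box;v,u=np.nonzero(G[y0:y1,x0:x1]<110);b=ray(K,T,(u.min()+u.max())/2+x0,(v.min()+v.max())/2+y0,c,n);print("bars",u.min()+x0,u.max()+x0,v.min()+y0,v.max()+y0,b,m["R"]@b+m["p"])
E
python3 - <<'E'
from meas import *
meas("6",(249,170,315,203),(345,262,385,294))
im=cv2.imread("pics/wrist6.png")[130:300,215:400];cv2.imwrite("pics/crop6.png",cv2.resize(im,None,fx=3.4,fy=3.4,interpolation=cv2.INTER_CUBIC))
E
```

```text
board normal in tool [ 0.0004  0.0001 -1.    ] deg off 0.023717167351068966 0.0006494127708082521 0.9456749476204729 z on axis 0.1702783649672503
ell ((18.77938461303711, 16.230133056640625), (21.7289981842041, 25.32391357421875), 74.39378356933594)
ring tool [-0.1098  0.0993  0.1702] world [0.6011 0.2659 0.1023]
((279.5, 186.49998474121094), (60.99999237060547, 36.99999237060547), -0.0)
label tool [0.0005 0.001  0.1703] world [0.4934 0.1725 0.0639]
bars 254 305 173 200 [0.0005 0.001  0.1703] [0.4934 0.1725 0.0639]
```

View pics/crop6.png

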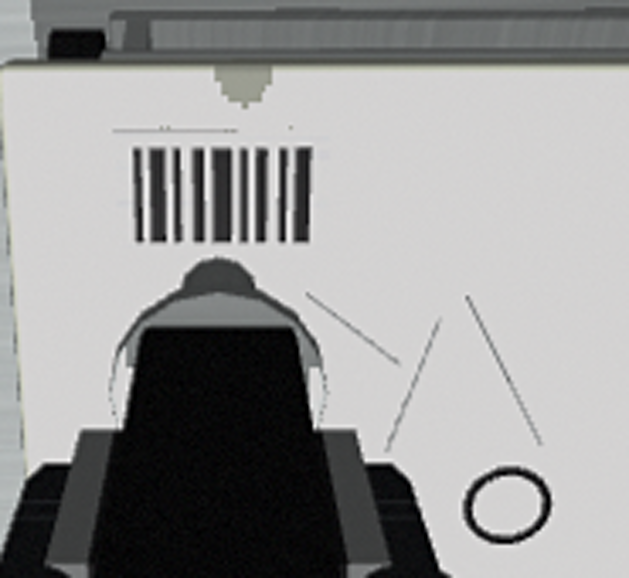

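The tilt is within 0.05° and the focus is about 2 mm off the label middle. A small trim, then hold.

>>> send_rows:
  targets:
    - [0.02,0.035,-0.01,0,0,0,20]
    - [0.02,0.035,-0.01,0,0,0,20]
    - [0.02,0.035,-0.01,0,0,0,20]
    - [0.02,0.035,-0.01,0,0,0,20]
    - [0.02,0.035,-0.01,0,0,0,20]

```text
time_s: 8.8
position: [0.4333, 0.1765, 0.2238]
tool_rot: [[-0.937, 0.045, 0.347], [0.042, 0.999, -0.015], [-0.348, 0.0, -0.938]]
ft_force: [-0.6, 0.4, -3.0]
grip_width: 0.0275
```

>>> send_rows:
  targets:
    - [0,0,0,0,0,0,20]
    - [0,0,0,0,0,0,20]
    - [0,0,0,0,0,0,20]
    - [0,0,0,0,0,0,20]
    - [0,0,0,0,0,0,20]

```text
time_s: 9.43
position: [0.4334, 0.1765, 0.2238]
tool_rot: [[-0.937, 0.045, 0.348], [0.042, 0.999, -0.015], [-0.348, 0.0, -0.938]]
ft_force: [0.9, -0.8, -1.3]
grip_width: 0.0273
```

>>> send_rows:
  targets:
    - [0,0,0,0,0,0,20]
    - [0,0,0,0,0,0,20]
    - [0,0,0,0,0,0,20]
    - [0,0,0,0,0,0,20]
    - [0,0,0,0,0,0,20]

```text
time_s: 10.05
position: [0.4333, 0.1764, 0.2238]
tool_rot: [[-0.937, 0.045, 0.347], [0.042, 0.999, -0.015], [-0.348, 0.0, -0.938]]
ft_force: [0.5, 0.8, -3.1]
grip_width: 0.0273
```

>>> send_rows:
  targets:
    - [0,0,0,0,0,0,20]
    - [0,0,0,0,0,0,20]
    - [0,0,0,0,0,0,20]
    - [0,0,0,0,0,0,20]
    - [0,0,0,0,0,0,20]

```text
time_s: 10.68
position: [0.4333, 0.1765, 0.2238]
tool_rot: [[-0.937, 0.045, 0.348], [0.042, 0.999, -0.015], [-0.348, 0.0, -0.938]]
ft_force: [0.1, 0.3, -2.5]
grip_width: 0.0272
```

>>> send_rows:
  targets:
    - [0,0,0,0,0,0,20]
    - [0,0,0,0,0,0,20]
    - [0,0,0,0,0,0,20]
    - [0,0,0,0,0,0,20]
    - [0,0,0,0,0,0,20]

```text
time_s: 11.3
position: [0.4333, 0.1765, 0.2238]
tool_rot: [[-0.937, 0.045, 0.347], [0.042, 0.999, -0.015], [-0.348, 0.0, -0.938]]
ft_force: [0.5, -0.3, -2.2]
grip_width: 0.0274
```

```bash
python3 - <<'E'
from h import *
s=status.observe();print(s["time_s"],s["position"],s["tool_rot"],s["ft_force"])
f=s["tool_rot"]@[-.0005,0,.1709]+s["position"];print("focus-label",RB.T@(f-g["label"]),RB.T@(f-np.array([.4934,.1733,.0639])))
# hover over ring: tip 15mm off
ring=np.array([.6012,.2658,.1023])
rowto(ring-RB@np.array([-.0005,0,.1009+.05]),RB,s)
E
```

```text
11.3 [0.4333 0.1765 0.2238] [[-0.9366  0.0447  0.3474]
 [ 0.042   0.999  -0.0153]
 [-0.3478  0.0003 -0.9376]] [ 0.5476 -0.2911 -2.2107]
focus-label [0.0002 0.0002 0.0001] [0.0003 0.0005 0.0001]
row [-2.213  1.935  0.399] [ 0.002 -0.003 -0.001]
```

Held for over 2.5 s with the focus within 0.5 mm of the label middle. Now over the ring with the tip still about 65 mm off, so the camera can see it.

>>> send_rows:
  targets:
    - [-0.6,0.5,0,0,0,0,20]
    - [-1.3,1.1,0.05,0,0,0,20]
    - [-1.9,1.65,0.1,0,0,0,20]
    - [-2.213,1.935,0.1,0,0,0,20]
    - [-2.213,1.935,0.1,0,0,0,20]

```text
time_s: 11.92
position: [0.5436, 0.269, 0.2572]
tool_rot: [[-0.937, 0.044, 0.347], [0.041, 0.999, -0.015], [-0.348, 0.0, -0.938]]
ft_force: [-0.2, 0.2, -2.9]
grip_width: 0.0276
```

>>> send_rows:
  targets:
    - [0,0,0,0,0,0,20]
    - [0,0,0,0,0,0,20]
    - [0,0,0,0,0,0,20]

```text
time_s: 12.3
position: [0.5427, 0.268, 0.2578]
tool_rot: [[-0.937, 0.045, 0.348], [0.042, 0.999, -0.015], [-0.348, 0.0, -0.938]]
ft_force: [-0.8, 0.1, -2.6]
grip_width: 0.0274
```

```bash
python3 - <<'E'
from h import *
s,im,d=snap("wrist","7");print(s["time_s"],s["position"],s["grip_width"],s["ft_force"])
out={}
for l in ["board","ring_mid"]:
    for q in vision.masks_of("wrist",l)[:2]: print(l,q["p"],q["extent"]);out.setdefault(l,q["pixels"])
np.savez("pics/m7.npz",R=s["tool_rot"],p=s["position"],**out)
im=cv2.imread("pics/wrist7.png")[130:300,190:375];cv2.imwrite("pics/crop7.png",cv2.resize(im,None,fx=3.4,fy=3.4,interpolation=cv2.INTER_CUBIC))
E
```

```text
12.3 [0.5427 0.268  0.2578] 0.027422146077441183 [-0.7513  0.0974 -2.5589]
board 0.97 [97.4, 18.2, 386.6, 256.9]
ring_mid 0.62 [265.2, 172.9, 295.7, 204.6]
```

View pics/crop7.png

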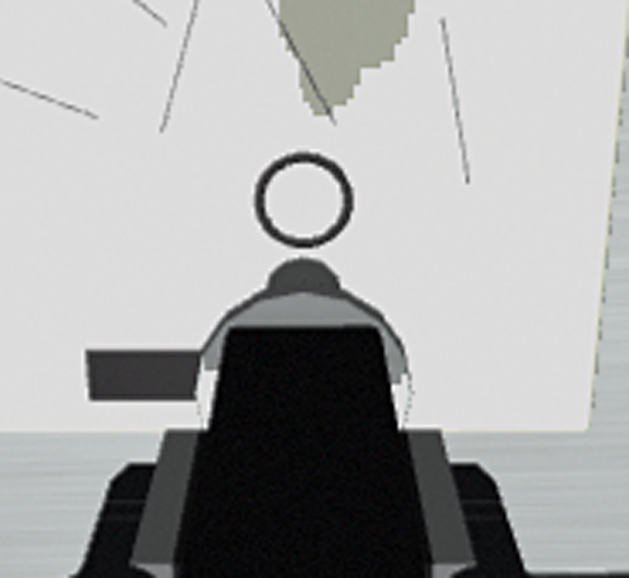

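The whole ring is visible at about (279,189), centred sideways on the nose.

```bash
python3 - <<'E'
from meas import *
meas("7",None,(260,168,300,205))
s=status.observe();print(s["ft_force"]@s["tool_rot"],np.mean([status.observe()["ft_force"]@s["tool_rot"] for _ in range(5)],0))
# nose in tool frame
cm=vision.camera_model("wrist");K=cm["camera_matrix"];T=cm["T_tool_cam"];d=np.load("pics/wrist7.npy")
mk=np.zeros(d.shape,bool);mk[195:260,245:315]=1;P=pts(K,T,d,mk)
o=P[(P[:,2]>.045)&(P[:,2]<.1)];print("nose",len(o),o.min(0),o.max(0))
f=P[(P[:,2]>.025)&(P[:,2]<.045)];print("fl",f.min(0),f.max(0),np.median(f[f[:,2]<.0345][:,2]))
mk[:]=0;mk[232:300,256:304]=1;P=pts(K,T,d,mk);P=P[abs(P[:,0]-.014)<.005];c,n,e,k=plane(np.c_[P[:,1],P[:,2],P[:,0]]);print(c,n)
E
```

```text
board normal in tool [-0.0002 -0.0001 -1.    ] deg off 0.01114897181891163 0.0006607291497561665 0.9480777894578766 z on axis 0.16612474576573852
ell ((18.8923397064209, 20.496070861816406), (27.08451271057129, 27.90231704711914), 89.89268493652344)
ring tool [-0.0006  0.0004  0.1661] world [0.601  0.2659 0.1022]
[0.6037 0.1702 2.7579] [0.6037 0.1702 2.7579]
nose 130 [ 0.0022 -0.0081  0.0671] [0.0086 0.0082 0.0847]
fl [-0.0079 -0.0196  0.025 ] [0.0199 0.0197 0.0376] 0.031042930134897798
[ 0.0005 -0.0165  0.0134] [-0.0017 -0.0001  1.    ]
```

>>> send_rows:
  targets:
    - [0,0.007,0.4,0,0,0,20]
    - [0,0.007,0.8,0,0,0,20]
    - [0,0.007,1.1,0,0,0,20]
    - [0,0.007,1.2,0,0,0,20]
    - [0,0.007,1.2,0,0,0,20]

```text
time_s: 13.08
position: [0.564, 0.2678, 0.2015]
tool_rot: [[-0.937, 0.045, 0.347], [0.042, 0.999, -0.015], [-0.348, 0.0, -0.938]]
ft_force: [-0.2, -0.1, -2.5]
grip_width: 0.0273
```

>>> send_rows:
  targets:
    - [0,0,0,0,0,0,20]
    - [0,0,0,0,0,0,20]
    - [0,0,0,0,0,0,20]

```text
time_s: 13.45
position: [0.5639, 0.2679, 0.2017]
tool_rot: [[-0.936, 0.045, 0.348], [0.042, 0.999, -0.015], [-0.348, 0.0, -0.937]]
ft_force: [-0.1, -0.1, -1.7]
grip_width: 0.0278
```

```bash
cat >> h.py <<'E'
def rep(tag):
    F=[];Z=[]
    for i in range(6):
        s=status.observe();F.append(s["ft_force"]@s["tool_rot"])
        vision.get_image("wrist")
        Z.append(RB.T@(s["position"]+s["tool_rot"]@[-.0005,0,.1009]-np.array([.6010,.2659,.1022])))
    print(s["time_s"],"F tool",np.mean(F,0),np.std(F,0),"free tip - ring (tool axes, z=depth)",np.mean(Z,0),s["grip_width"],"rot err deg",np.degrees(np.arccos(min(1,-s["tool_rot"][:,2]@bn))))
E
python3 -c "
from h import *
rep(0)"
```

```text
13.7 F tool [0.6702 0.1386 2.0866] [0.2654 0.3036 0.7065] free tip - ring (tool axes, z=depth) [-0.0002  0.0003 -0.0052] 0.027030960352273217 rot err deg 0.024950908817551545
```

>>> send_rows:
  targets:
    - [0,-0.003,0.05,0,0,0,20]
    - [0,-0.003,0.1,0,0,0,20]
    - [0,-0.003,0.16,0,0,0,20]
    - [0,-0.003,0.16,0,0,0,20]
    - [0,-0.003,0.16,0,0,0,20]

```text
time_s: 14.38
position: [0.5667, 0.2675, 0.194]
tool_rot: [[-0.937, 0.045, 0.348], [0.042, 0.999, -0.015], [-0.348, 0.0, -0.938]]
ft_force: [-1.1, -0.1, -0.2]
grip_width: 0.0274
```

```bash
python3 -c "
from h import *
rep(0);rep(0)"
```

```text
14.625 F tool [ 0.951  -0.3303 -0.4671] [0.3047 0.4525 0.2821] free tip - ring (tool axes, z=depth) [-0.0002  0.0001  0.0029] 0.02726160405483474 rot err deg 0.024109654779905964
14.925 F tool [ 1.2246  0.0502 -0.1989] [0.2587 0.4166 0.4231] free tip - ring (tool axes, z=depth) [-0.0002  0.0002  0.003 ] 0.02766754670701138 rot err deg 0.025651257483839094
```

>>> send_rows:
  targets:
    - [0,0,0.03,0,0,0,20]
    - [0,0,0.058,0,0,0,20]
    - [0,0,0.058,0,0,0,20]
    - [0,0,0.058,0,0,0,20]
    - [0,0,0.058,0,0,0,20]

```text
time_s: 15.6
position: [0.5677, 0.2675, 0.1912]
tool_rot: [[-0.937, 0.045, 0.348], [0.042, 0.999, -0.015], [-0.348, 0.0, -0.938]]
ft_force: [-2.3, -0.6, 1.5]
grip_width: 0.0277
```

```bash
python3 - <<'E'
from h import *
rep(0);rep(0)
s,im,d=snap("wrist","8")
cm=vision.camera_model("wrist");K=cm["camera_matrix"];T=cm["T_tool_cam"]
mk=np.zeros(d.shape,bool);mk[195:260,245:315]=1;P=pts(K,T,d,mk)
f=P[(P[:,2]>.025)&(P[:,2]<.045)];print("fl",f.min(0),f.max(0),np.median(f[f[:,2]<.0345][:,2]))
mk[:]=0;mk[232:300,256:304]=1;P=pts(K,T,d,mk);P=P[abs(P[:,0]-.014)<.005];c,n,e,k=plane(np.c_[P[:,1],P[:,2],P[:,0]]);print("front",c,n)
mk[:]=0;mk[20:150,150:380]=1;P=pts(K,T,d,mk);c,n,e,k=plane(P);print("board",n,e,"z on axis",(c@n)/n[2])
for nm in("scene","top"): snap(nm,"8")
K,T=cam("scene");d=np.load("pics/scene8.npy");c,n,e,k=plane(pts(K,T,d,np.load("pics/m1.npz")["sceneboard"]&(abs(d-np.load("pics/scene1.npy"))<.004)));print("board tilt",np.degrees(np.arccos(n[2])))
im=cv2.imread("pics/scene8.png")[60:240,220:440];cv2.imwrite("pics/crop8.png",cv2.resize(im,None,fx=3,fy=3,interpolation=cv2.INTER_CUBIC))
E
```

```text
15.85 F tool [ 1.084  -0.3502 -1.8061] [0.705  0.3686 0.4849] free tip - ring (tool axes, z=depth) [-0.0002  0.0001  0.0059] 0.02770053465420719 rot err deg 0.02470201752195685
16.15 F tool [ 1.6667 -0.0391 -1.476 ] [0.4537 0.4992 0.4111] free tip - ring (tool axes, z=depth) [-0.0002  0.0001  0.0059] 0.02718476838162418 rot err deg 0.026313981880212046
fl [-0.008  -0.0196  0.025 ] [0.0198 0.0197 0.0375] 0.031039455180287875
front [ 0.0005 -0.0166  0.0134] [-0.0005 -0.0004  1.    ]
board [ 0.0007 -0.0013  1.    ] 0.0006507402314978321 z on axis 0.09503769584115555
board tilt 20.321017488772597
```

View pics/wrist8.png

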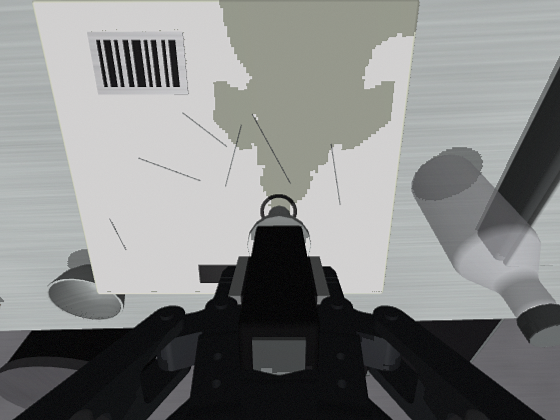

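View pics/crop8.png

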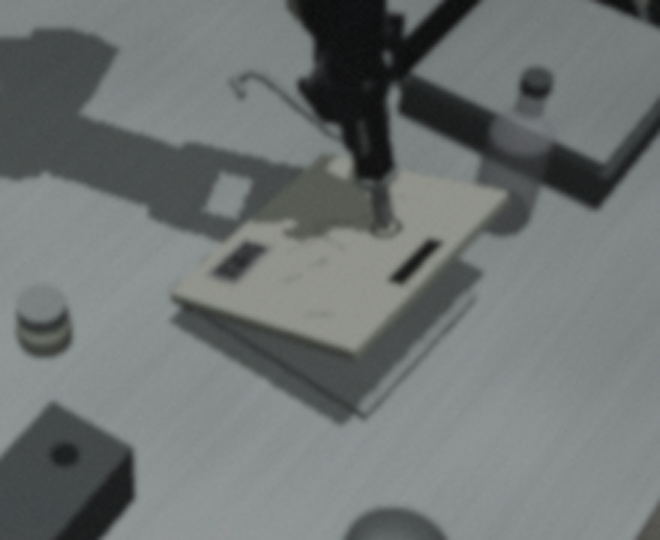

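The picture shows the plunger inside the ring at (279,208), the board unmoved and everything else in place. Board distance gives a plunger travel of 6.0 mm, and the force change is about 3.9 N. Handing in.

```bash
python3 -c "
from h import *
print(env.close_job());print(status.observe()['time_s'])"
```

```text
the job is handed in; nothing more can be done
None
the job is handed in; nothing more can be done
```

I took the tester out of its holder, held it over the label, pressed it on the ring to about half travel, and handed the job in still holding it there. The last reading before hand-in was at about 16 s of the 54 s allowed. The system gave no verdict.

- **Label:** I pointed the nose squarely at the label's middle from 70 mm and held it still for more than 2.5 s. The focus was within about 0.5 mm of the measured middle.
- **Ring:** The tip is within about 0.3 mm of the measured ring centre. The tester is square to the board within 0.1°.
- **Plunger:** The camera puts it about 6.0 mm in and the arm pose 5.9 mm. The force sensor disagrees slightly: about 3.9 N (3.6 N is half in), which would mean 6.5–7 mm. The sensor is noisy by about ±0.5 N, so I trusted the distances.
- **Surroundings:** The board's tilt reads 20.3°, as at the start. The tester did not slip in the grip, and the last pictures showed nothing else moved.

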